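# Brace the glaze jar in the fence corner and unscrew its lid

## Task

Push the closed square glaze jar square and flush into the inner corner of the wooden fence, so that it cannot turn. Then, with the jar staying flush in the corner and standing on the table, unscrew its tight cap (anticlockwise from above) until the threads let go, and raise it clear of the neck. Finish still holding the cap level and still, centred a centimetre or two above the jar's neck; do not put it down, and leave the bowl, the clear cup and the tape roll alone.

Things in the scene. Friction and masses are not known exactly. Their poses are not given: they have to be found in the camera images.
- fence: L-shaped fence of two light wooden battens, each 24 mm thick, 58 mm high and 170 mm long inside, fixed to the table. Origin: the inner corner at table height. The far batten's inner face is the plane x = 0 and runs from the corner to -y; the left batten's inner face is y = 0 and runs to -x. The jar belongs on the -x, -y side.
- seat (a point): Point on the table in the fence corner, 45 mm from both inner faces: the jar's origin lies here when the jar is flush in the corner. Axes as the fence's.
- jar: Loose square white plastic jar with a paper label on one side, 0.6 to 0.95 kg: body 90 x 90 mm, 66 mm high to the flat shoulder, then a round neck whose rubber-topped end, hidden by the cap, is 89 mm above the table. Origin: centre of its underside; z up, x and y square to its sides. It starts turned at most 15 degrees from the fence's directions.
- cap: Ribbed grey screw cap on the jar, 64 mm across, 22 mm high, 45 g. Origin: centre of its lower rim, z up; closed, the rim is 71 mm above the table (5 mm above the jar's shoulder), the top 93 mm.
- thread (a point): Point on the neck's axis, in the thread, 76 mm above the table. The three-start thread with sprung seal takes about 1 N m to turn, more than the jar resists unless braced. Turning the cap anticlockwise lifts it 3 mm; it is free after about 55 degrees, lifts straight off between 60 and 95, and meets the next stop at about 105. It is fully tight at the start.
- bowl: Bystander: small teal bowl, 113 mm across, 47 mm high, origin under its centre.
- glaze_cup: Bystander: thin clear cup with dry glaze, 75 mm across, 72 mm high, origin under its centre.
- tape: Bystander: roll of tape lying flat, 89 mm across, 24 mm high, origin under its centre.

How it is judged:
On the way, in this order (a step that is already met when the one before it is completed fails the run):
1. the closed jar stands square and flush in the fence corner (gaps under 2.5 mm, within 2.5 degrees), its cap still screwed down (x of jar in the frame of fence between -0.0475 and -0.042 m and y of jar in the frame of fence between -0.0475 and -0.042 m and (angle between the x axis of jar and the x axis of fence, either way round below 0.044 rad or angle between the x axis of jar and the y axis of fence, either way round below 0.044 rad) and angle between jar's own z axis and vertical below 0.05 rad and height (world z) of jar below 0.004 m and z of cap in the frame of jar below 0.0728 m), for 0.2 s.
2. the cap comes off the thread while the jar stays braced in the corner (gaps under 5 mm, within 4 degrees) (x of jar in the frame of fence between -0.05 and -0.042 m and y of jar in the frame of fence between -0.05 and -0.042 m and (angle between the x axis of jar and the x axis of fence, either way round below 0.07 rad or angle between the x axis of jar and the y axis of fence, either way round below 0.07 rad) and angle between jar's own z axis and vertical below 0.05 rad and height (world z) of jar below 0.004 m and z of cap in the frame of jar above 0.082 m), for 0.1 s.
At the end, for the whole second after the job is handed in: The jar stands on the table flush in the corner (gaps under 5 mm, within 4 degrees); the cap is held in the fingers, touching no part of the jar, still, level within 8 degrees, centred over the neck within 15 mm, its rim 3 to 41 mm above the neck's top (x of jar in the frame of fence between -0.05 and -0.042 m and y of jar in the frame of fence between -0.05 and -0.042 m and (angle between the x axis of jar and the x axis of fence, either way round below 0.07 rad or angle between the x axis of jar and the y axis of fence, either way round below 0.07 rad) and angle between jar's own z axis and vertical below 0.05 rad and height (world z) of jar below 0.004 m and contact force between cap and the fingers above 2 N and contact force between cap and jar below 0.05 N and z of cap in the frame of jar between 0.092 and 0.13 m and horizontal distance between cap and jar below 0.015 m and angle between cap's own z axis and vertical below 0.15 rad and linear speed of cap below 0.02 m/s); the arm keeps its last pose, push and grip.
It fails at once if the jar is lifted or tipped (height (world z) of jar above 0.012 m or angle between jar's own z axis and vertical above 0.2 rad).
It fails at once if a bystander is disturbed (distance of any of bowl, glaze_cup, tape from where it was at the start of the episode above 0.02 m).
It also fails if it takes over 58 s, if anything falls off the work surface, if the arm or the gripper's body presses on something with over 40 N, if the wrist force passes 120 N, or if a joint passes its speed limit or range.

## Robot

A 7-joint arm with a two-finger parallel gripper is mounted at the origin on the work surface; the furniture and walls round the work are solid. World frame = base frame: x ahead of the robot, y to its left, z up, the work surface at z = 0. Lengths are in m, angles in rad, forces in N, time in s.
With the tool pointing down it reaches from about 0.35 to 0.9 m from the base axis. Payload 8.1 kg.
Tool frame: the origin (TCP) lies midway between the tips of the shut fingers; the grasp point (between the pads) lies 19 mm behind it (arm.grip_point_offset is the distance from the TCP to the grasp point, in m); z points along the fingers, y is the line along which they close (so a half turn about z gives the same grasp; the last joint's range is limited). The gripper opens to 85 mm and grips with 20 to 120 N. Pads are 22 mm wide; open, the fingers measure 114 mm over their backs; the gripper's body (76 mm by 85 mm) begins 54 mm behind the grasp point. The pads swing forward as they close: fully open they stand 13 mm farther back than shut.
Start: joints at [-1.314, 0.434, 0.025, 1.573, -0.012, 1.134, -0.075], TCP at [0.22, 0.585, 0.231] pointing down, gripper open.
Joint ranges: [-2.62, 2.62], [-0.44, 2.09], [-1.27, 1.32], [0.08, 2.57], [-1.32, 4.46], [0.12, 2], [-2.74, 2.74]. Speed limits (rad/s): [2.22, 2.22, 3.01, 3.01, 3.14, 3.14, 3.14].

## Interface

Orientations are given as a unit quaternion [w, x, y, z].
In Python, from station import arm gives the robot as it stands.
- The arm moves only by the shell command python3 nudge.py 'ROWS' [OPENING]. ROWS is rows parted by semicolons, their numbers by spaces, 1 to 5 of them, each of 4 numbers: dx, dy, dz in m, then a turn about the tool's z in rad; each row is the pose to reach, as a shift and turn from the pose commanded when the command began, along the tool's axes at that moment; what a row does not reach only later rows make up. A row lasts 1/10 s, in which the tool goes at most 0.05 m and 0.15 rad, less where a joint would pass 70% of its speed; a pose out of reach is approached as far as the arm can. OPENING is the finger opening in m, set as the command begins (- or left out keeps the last). The fingers move at their own pace and stop on an object; the grip force is fixed at half the most. Time passes only in rows, so rows that do not move let the fingers close. It prints the time, the measured TCP pose, the force, the opening and the grip force at its end.
- arm.get_state(): the state, without advancing time (a new reading comes with each control period).
- arm.capture(name): name is "side" or "top"; returns a dict with "img" (384x512x3 uint8, red, green, blue), "K" (3x3 intrinsics, pixels), "R" (3x3) and "t" (3): a world point X has camera coordinates R X + t. Camera axes: x right, y down, z forward; pixel columns grow to the right and rows downward; lengths in m; the calibration is good to about 2 mm. A picture is of the moment at which its call begins. There is no depth.
- arm.sign_off(): hands the job in; it is judged then, once.
The state is a dict: "t": time; "q": joint angles; "dq": joint speeds; "joint_efforts": joint torques, N m; "position": TCP position; "eef_rot": TCP orientation; "contact_force": force on the tool from outside, world axes, zero at the start; "torque": the same for the moment, N m; "finger_gap": finger opening in m; "gripper_force": force on a finger pad.
Only numpy, scipy, OpenCV 4.12 (cv2) and the standard library are available. Lean on these libraries where they do the work, as an engineer would, in place of code of your own. Each camera call takes 0.05 s, during which the arm holds its last target. There are 200 camera calls.

## Working session

There is one attempt and no reset: what is moved stays moved. The work goes in short steps, Python scripts to look and compute and a shell command to move; the robot and the scene stay as the last step left them, time stands still between calls to the robot, and variables do not carry over. Pictures are saved under pics/ and viewed, at most 10 in all, crops included, and the job is handed in when it is done.

```bash
ls; mkdir -p pics
python3 - <<'E'
from station import arm
import cv2
for n in("side","top"):
    c=arm.capture(n); cv2.imwrite(f"pics/{n}0.png",cv2.cvtColor(c["img"],cv2.COLOR_RGB2BGR)); print(n,c["K"],c["R"],c["t"])
print(arm.get_state())
E
```

```text
nudge.py
pics
station.py
side [[458.53017719   0.         247.1126868 ]
 [  0.         458.53017719 181.41016068]
 [  0.           0.           1.        ]] [[ 0.99946469  0.03016392 -0.01266806]
 [ 0.00826363 -0.60741375 -0.79434265]
 [-0.03165524  0.79381275 -0.60733785]] [-0.58859581  0.05525166  1.3927009 ]
top [[490.00378066   0.         255.23133122]
 [  0.         490.00378066 193.50630841]
 [  0.           0.           1.        ]] [[ 0.02462726 -0.99969205  0.00304857]
 [-0.97769037 -0.02472136 -0.20859146]
 [ 0.20860259  0.00215648 -0.97799811]] [-0.03193283  0.57071228  1.44366389]
{'t': 0.1, 'q': array([-1.31359029,  0.43510506,  0.02497027,  1.5739969 , -0.01157555,
        1.13400822, -0.07508103]), 'dq': array([-2.47066114e-04, -1.04987755e-03, -7.59770044e-05, -4.02219098e-03,
       -1.44623703e-03,  2.43380802e-04,  1.60002500e-03]), 'joint_efforts': array([ 2.67749245e-03, -6.71754956e+01,  1.02810223e+00, -3.16901529e+01,
        1.57971756e-02,  7.28980362e-03, -2.60961701e-05]), 'position': array([0.21995435, 0.58453708, 0.23063796]), 'eef_rot': array([-5.08254383e-05,  1.78952305e-01,  9.83857511e-01, -6.84646226e-04]), 'contact_force': array([ 0.33828645,  0.31921907, -0.42734715]), 'torque': array([ 0.00841649,  0.01049537, -0.00835338]), 'gripper_force': 0.0, 'finger_gap': 0.08547821880854739}
```
View pics/side0.png

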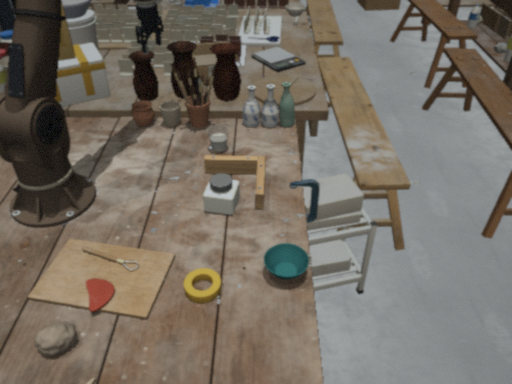

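View pics/top0.png

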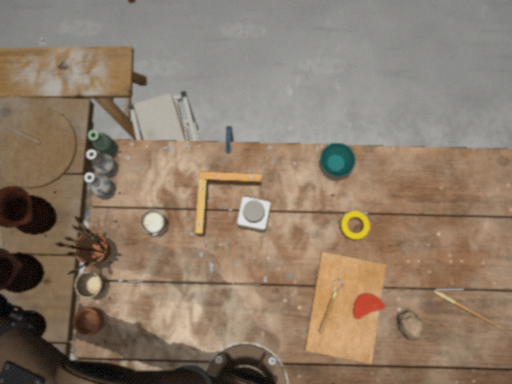

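The side view shows the fence at about (240,175), jar (222,195), cap (221,182), tape (202,285) and bowl (286,262). The top view has the fence corner near (205,180), jar (254,213) and cup (154,222).

Run:
```python
import cv2,numpy as np
a=cv2.imread("pics/top0.png")[165:245,185:285]; b=cv2.imread("pics/side0.png")[145:225,190:290]
o=np.vstack([np.hstack([cv2.resize(x,(400,320),interpolation=cv2.INTER_CUBIC) for x in(a,b)])])
cv2.imwrite("pics/crop0.png",o)
for im,pts in((cv2.imread("pics/top0.png"),[(225,178),(201,210),(254,200),(254,211),(262,225),(230,200)]),(cv2.imread("pics/side0.png"),[(235,161),(261,180),(212,200),(220,182),(220,208),(250,185)])):
    h=cv2.cvtColor(im,cv2.COLOR_BGR2HSV)
    print([(p,h[p[1],p[0]].tolist()) for p in pts])
```

```text
[((225, 178), [17, 132, 219]), ((201, 210), [20, 120, 221]), ((254, 200), [21, 9, 190]), ((254, 211), [20, 23, 165]), ((262, 225), [60, 1, 223]), ((230, 200), [14, 91, 160])]
[((235, 161), [17, 106, 101]), ((261, 180), [18, 97, 177]), ((212, 200), [33, 20, 117]), ((220, 182), [68, 9, 118]), ((220, 208), [26, 17, 118]), ((250, 185), [15, 71, 133])]
```

View pics/crop0.png

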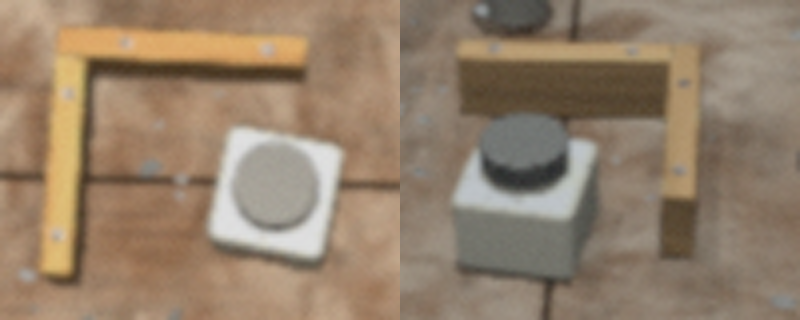

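```bash
cat > h.py <<'E'
import cv2,numpy as np
from station import arm
def shot(n,save=None):
    c=arm.capture(n); c["bgr"]=cv2.cvtColor(c["img"],cv2.COLOR_RGB2BGR)
    c["hsv"]=cv2.cvtColor(c["bgr"],cv2.COLOR_BGR2HSV).astype(int)
    if save: cv2.imwrite(save,c["bgr"])
    return c
def ray(c,uv):
    uv=np.atleast_2d(uv).astype(float)
    d=np.c_[uv,np.ones(len(uv))]@np.linalg.inv(c["K"]).T@c["R"]
    return -c["R"].T@c["t"],d
def cast(c,uv,z):
    o,d=ray(c,uv); return (o+d*((z-o[2])/d[:,2])[:,None])
def tri(c1,u1,c2,u2):
    P=[c["K"]@np.c_[c["R"],c["t"]] for c in(c1,c2)]
    X=cv2.triangulatePoints(P[0],P[1],np.float64(u1).reshape(2,1),np.float64(u2).reshape(2,1)).ravel(); return X[:3]/X[3]
def proj(c,X):
    p=c["K"]@(c["R"]@np.asarray(X)+c["t"]); return p[:2]/p[2]
def blob(m,box):
    u0,v0,u1,v1=box; k=np.zeros(m.shape,np.uint8); k[v0:v1,u0:u1]=m[v0:v1,u0:u1]
    n,l,s,ce=cv2.connectedComponentsWithStats(k); i=1+np.argmax(s[1:,4])
    v,u=np.nonzero(l==i); return np.c_[u,v].astype(float)
E
python3 - <<'E'
from h import *
T=shot("top");S=shot("side")
h=T["hsv"]
f=blob((h[...,1]>95)&(h[...,2]>190)&(h[...,0]<28),(190,165,270,240))
g=cast(T,f,.058)[:,:2]
box=cv2.minAreaRect(np.float32(g)); print("fence n",len(f),box)
A=f[(f[:,0]>212)]; B=f[f[:,1]>188]
def line(p):
    x=cv2.fitLine(np.float32(p),cv2.DIST_HUBER,0,.01,.01).ravel(); return x[2:],x[:2]
ga=cast(T,A,.058)[:,:2]; gb=cast(T,B,.058)[:,:2]
(pa,da),(pb,db)=line(ga),line(gb)
print("widths",len(A)*0, [np.ptp((q-p)@[-d[1],d[0]]) for q,p,d in((ga,pa,da),(gb,pb,db))])
# fence x axis ~ +x : along left batten; y along far batten
ya=da*np.sign(da[1]); xb=db*np.sign(db[0])
print("angles",np.degrees(np.arctan2(-ya[0],ya[1])),np.degrees(np.arctan2(xb[1],xb[0])))
th=.5*(np.arctan2(-ya[0],ya[1])+np.arctan2(xb[1],xb[0]))
ex=np.array([np.cos(th),np.sin(th)]);ey=np.array([-ex[1],ex[0]])
C=ex*(pa@ex-.012)+ey*(pb@ey-.012); 
# use actual line intersect
t=np.linalg.solve(np.c_[ya,-xb],(pb-.012*ey)-(pa-.012*ex)); C2=pa-.012*ex+t[0]*ya
print("corner",C,C2,"th",th,"seat",C2-.045*(ex+ey))
j=blob((h[...,1]<45)&(h[...,2]>120),(228,190,278,237))
J=cast(T,j,.066)[:,:2]; print("jar n",len(j),cv2.minAreaRect(np.float32(J)),"px",cv2.minAreaRect(np.float32(j)))
cp=blob((h[...,1]<45)&(h[...,2]>120)&(h[...,2]<185),(238,196,272,228)); print("cap px",len(cp),cv2.minEnclosingCircle(np.float32(cp)),cp.mean(0))
hs=S["hsv"]
cs=blob((hs[...,1]<40)&(hs[...,2]>95)&(hs[...,2]<140),(208,170,236,186)); print(len(cs),cs.mean(0))
print("capV side rows",[S["hsv"][r,221].tolist() for r in range(170,200,2)])
np.save("fence.npy",np.r_[C2,th])
E
```

```text
fence n 712 ((0.5414745211601257, 0.06369815766811371), (0.19243685901165009, 0.18976739048957825), 88.91070556640625)
widths 0 [np.float64(0.021834901723696093), np.float64(0.020192105329973224)]
angles -0.092150405 -1.3128501
corner [0.6145547  0.13707754] [0.6135525  0.13605255] th -0.012260944 seat [0.5680042  0.09160766]
jar n 881 ((0.5104743242263794, -0.013738926500082016), (0.09048128128051758, 0.09211751073598862), 80.04578399658203) px ((253.44232177734375, 212.7884521484375), (29.809648513793945, 30.005765914916992), 11.309932708740234)
cap px 385 ((253.73605346679688, 211.29827880859375), 11.335220336914062) [253.54545455 211.54545455]
240 [220.49166667 179.47083333]
capV side rows [[18, 109, 91], [16, 83, 95], [50, 7, 115], [70, 6, 118], [70, 7, 117], [53, 9, 118], [70, 6, 118], [68, 9, 118], [0, 2, 110], [120, 10, 50], [75, 9, 54], [40, 17, 91], [66, 7, 181], [98, 10, 196], [34, 11, 163]]
```

Run:
```python
from h import *
T=shot("top");S=shot("side");hs=S["hsv"]
print("cap top",tri(T,(253.6,211.4),S,(220.5,179.7)))
print("cap xy @.093",cast(T,(253.6,211.4),.093),cast(S,(220.5,179.7),.093), "jar@.066",cast(T,(253.44,212.79),.066))
# fence top from side view: outer right-far corner & ends
f=blob((hs[...,0]<26)&(hs[...,1]>80)&(hs[...,2]>140),(200,150,272,200))
print(len(f),cv2.minAreaRect(np.float32(cast(S,f,.058)[:,:2])))
ft=cast(S,f,.058)[:,:2]; A=f[f[:,0]<252];B=f[f[:,1]>164]
for p in(A,B):
    l=cv2.fitLine(np.float32(cast(S,p,.058)[:,:2]),cv2.DIST_HUBER,0,.01,.01).ravel(); print(len(p),l,np.degrees(np.arctan2(l[1],l[0])))
# two-view heights: fence top outer corner, jar shoulder far-left-like corners in both views
s=arm.get_state();w=s["eef_rot"]
from scipy.spatial.transform import Rotation as Ro
R=Ro.from_quat(np.r_[w[1:],w[0]]).as_matrix();print(R.round(3))
print("pots",tri(T,(90,245),S,(198,118)), "brush tip",cast(S,(205,85),.2),proj(T,(.22,.585,.23)))
print("move tool",R.T@(np.r_[.505,-.014,.38]-s["position"]))
```

```text
cap top [ 0.51215131 -0.01375101  0.09076585]
cap xy @.093 [[ 0.50975832 -0.01424236  0.093     ]] [[ 0.51463344 -0.01562833  0.093     ]] jar@.066 [[ 0.51020616 -0.0137402   0.066     ]]
314 ((0.6151664853096008, 0.06300677359104156), (0.04739568009972572, 0.18832199275493622), 0.053431328386068344)
8 [0.15954208 0.98719114 0.59559333 0.14615265] 80.81968
212 [0.0235527  0.9997226  0.62679255 0.03638103] 88.6504
[[-0.936  0.352 -0.   ]
 [ 0.352  0.936 -0.   ]
 [-0.    -0.    -1.   ]]
pots [0.39638262 0.4871214  0.01152402] brush tip [[0.43742127 0.37314892 0.2       ]] [ 18.86366441 306.99309056]
move tool [-0.47760986 -0.4601988  -0.14869484]
```

```bash
python3 nudge.py '0 0 -.05 0;0 0 -.1 0;0 0 -.15 0'
python3 nudge.py '-.036 -.035 0 0;-.072 -.069 0 0;-.108 -.104 0 0;-.144 -.139 0 0;-.16 -.154 0 0'
python3 nudge.py '-.036 -.035 0 0;-.072 -.069 0 0;-.108 -.104 0 0;-.144 -.139 0 0;-.16 -.154 0 0'
python3 nudge.py '-.036 -.035 0 0;-.072 -.069 0 0;-.108 -.104 0 0;-.144 -.139 0 0;-.158 -.152 0 0'
python3 -c "
from station import arm
print(arm.get_state()['q'])"
```

```text
t: 0.6
position: [0.22, 0.5845, 0.383]
eef_rot: [-0.0, 0.179, 0.984, -0.0]
contact_force: [0.4, 1.4, -0.6]
finger_gap: 0.0852
gripper_force: 0.0
t: 1.1
position: [0.318, 0.38, 0.3819]
eef_rot: [0.001, 0.182, 0.983, 0.0]
contact_force: [-0.5, 0.4, 0.2]
finger_gap: 0.0851
gripper_force: 0.0
t: 1.6
position: [0.4127, 0.1792, 0.3818]
eef_rot: [0.001, 0.182, 0.983, 0.0]
contact_force: [-0.1, 0.4, -0.1]
finger_gap: 0.0856
gripper_force: 0.0
t: 2.1
position: [0.5063, -0.0192, 0.3816]
eef_rot: [0.001, 0.182, 0.983, -0.001]
contact_force: [0.6, 0.6, -0.5]
finger_gap: 0.0851
gripper_force: 0.0
[-0.52843742  0.14016341  0.54214109  1.63431147 -0.07170377  1.38628274
  1.22743939]
```

```bash
python3 nudge.py '-.003 .006 .04 .15;-.003 .006 .08 .3;-.003 .006 .12 .45;-.003 .006 .16 .6;-.003 .006 .2 .75'
python3 nudge.py '0 0 .01 .15;0 0 .02 .3;0 0 .03 .45;0 0 .04 .6;0 0 .04 .6'
python3 - <<'E'
from h import *
from scipy.spatial.transform import Rotation as Ro
s=arm.get_state();w=s["eef_rot"];R=Ro.from_quat(np.r_[w[1:],w[0]]).as_matrix();print(s["q"],R.round(3))
print("move tool",R.T@(np.r_[.5115,-.0145,.067]-s["position"]))
a=shot("top");b=shot("side")
cv2.imwrite("pics/a1.png",np.hstack([cv2.resize(i,(400,320),interpolation=cv2.INTER_CUBIC) for i in(a["bgr"][165:245,205:305],b["bgr"][145:225,180:280])]))
E
```

```text
t: 2.6
position: [0.5103, -0.0094, 0.1801]
eef_rot: [0.0, 0.53, 0.848, 0.0]
contact_force: [0.1, 0.8, 0.6]
finger_gap: 0.0853
gripper_force: 0.0
t: 3.1
position: [0.5096, -0.0091, 0.1402]
eef_rot: [-0.0, 0.755, 0.656, -0.001]
contact_force: [-0.0, -0.7, -0.6]
finger_gap: 0.085
gripper_force: 0.0
[-0.63212579  0.41599964  0.73258866  2.00306737 -0.36452374  0.85709341
  0.16068993] [[ 0.141  0.99  -0.002]
 [ 0.99  -0.141 -0.001]
 [-0.001 -0.002 -1.   ]]
move tool [-0.00505428  0.00277635  0.0732428 ]
```

View pics/a1.png

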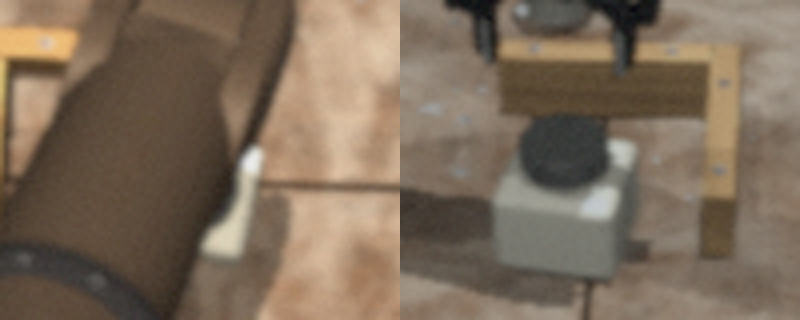

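The arm hides the top view. In the side view the fingers straddle the cap (crop 487–623, cap centre 565), so I'll descend and grip.

```bash
python3 nudge.py '-.005 .003 .03 0;-.005 .003 .05 0;-.005 .003 .06 0;-.005 .003 .07 0;-.005 .003 .072 0'
python3 nudge.py '0 0 0 0;0 0 0 0;0 0 0 0;0 0 0 0;0 0 0 0' .05
python3 nudge.py '0 0 0 0;0 0 0 0;0 0 0 0;0 0 0 0;0 0 0 0'
```

```text
t: 3.7
position: [0.5126, -0.0146, 0.069]
eef_rot: [-0.0, 0.754, 0.657, -0.0]
contact_force: [-0.1, -0.1, -0.3]
finger_gap: 0.0852
gripper_force: 0.0
t: 4.2
position: [0.513, -0.0145, 0.0703]
eef_rot: [0.0, 0.754, 0.657, 0.001]
contact_force: [-2.6, -1.1, 6.5]
finger_gap: 0.0609
gripper_force: 63.3
t: 4.7
position: [0.513, -0.0145, 0.0703]
eef_rot: [0.0, 0.754, 0.657, 0.001]
contact_force: [-2.2, 1.0, 6.2]
finger_gap: 0.0608
gripper_force: 63.3
```

```bash
python3 nudge.py '.005 .002 -.001 0;.02 .007 -.001 -.04;.035 .012 -.001 -.08;.05 .017 -.001 -.12;.065 .022 -.001 -.15'
python3 nudge.py '.015 .005 0 0;.025 .009 0 0;.032 .011 0 0;.038 .013 0 0;.038 .013 0 0'
python3 - <<'E'
from h import *
s=arm.get_state();print(s["contact_force"],s["torque"],s["position"])
a=shot("top");b=shot("side")
cv2.imwrite("pics/a2.png",np.hstack([cv2.resize(i,(400,320),interpolation=cv2.INTER_CUBIC) for i in(a["bgr"][155:235,185:285],b["bgr"][140:220,190:290])]))
E
```

```text
t: 5.2
position: [0.5437, 0.0454, 0.0711]
eef_rot: [0.001, 0.703, 0.711, -0.001]
contact_force: [0.0, -1.1, -6.1]
finger_gap: 0.061
gripper_force: 66.7
t: 5.7
position: [0.5559, 0.0851, 0.0706]
eef_rot: [-0.0, 0.703, 0.711, -0.0]
contact_force: [-4.7, -6.0, 6.1]
finger_gap: 0.0607
gripper_force: 68.3
[-4.67840836 -5.97561615  6.1432642 ] [-1.28157034  0.72068471  0.0033107 ] [0.55591938 0.08506931 0.07057277]
```

View pics/a2.png

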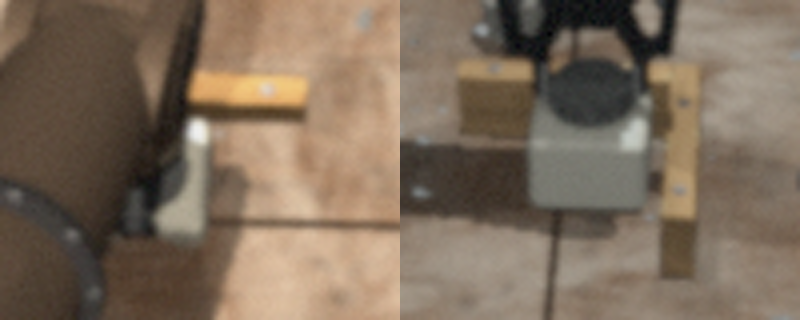

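```bash
python3 nudge.py '0 .003 0 0;0 .006 0 0;0 .009 0 0;0 .011 0 0;0 .012 0 0'
python3 nudge.py '.002 0 0 0;.004 0 0 0;.006 0 0 0;.007 0 0 0;.007 0 0 0'
python3 nudge.py '0 .001 0 0;0 .002 0 0;0 .002 0 0'
```

```text
t: 6.3
position: [0.5604, 0.0845, 0.0707]
eef_rot: [-0.006, 0.703, 0.711, -0.005]
contact_force: [-33.5, -5.4, 45.1]
finger_gap: 0.0611
gripper_force: 72.9
t: 6.8
position: [0.5662, 0.0911, 0.0705]
eef_rot: [-0.001, 0.703, 0.711, -0.001]
contact_force: [-8.4, -6.9, 9.9]
finger_gap: 0.0611
gripper_force: 68.7
t: 7.1
position: [0.5675, 0.0911, 0.0704]
eef_rot: [-0.002, 0.703, 0.711, -0.002]
contact_force: [-11.5, -7.3, 13.9]
finger_gap: 0.0607
gripper_force: 69.2
```

```bash
python3 nudge.py '.001 0 0 0;.002 0 0 0;.003 0 0 0;.003 0 0 0'
python3 nudge.py '0 .001 0 0;0 .002 0 0;0 .003 0 0;0 .003 0 0'
python3 - <<'E'
from h import *
s=arm.get_state();print(s["contact_force"],s["torque"],s["position"])
a=shot("top");b=shot("side",)
cv2.imwrite("pics/a3.png",np.hstack([cv2.resize(i,(400,320),interpolation=cv2.INTER_CUBIC) for i in(a["bgr"][155:235,185:285],b["bgr"][140:220,190:290])]))
E
```

```text
t: 7.5
position: [0.5678, 0.0916, 0.0706]
eef_rot: [-0.0, 0.704, 0.71, -0.003]
contact_force: [-10.1, -14.0, 14.1]
finger_gap: 0.0613
gripper_force: 69.0
t: 7.9
position: [0.5688, 0.0915, 0.0704]
eef_rot: [-0.002, 0.704, 0.71, -0.004]
contact_force: [-17.7, -14.7, 20.7]
finger_gap: 0.0607
gripper_force: 69.9
[-17.73411007 -14.71427047  20.68027419] [-3.0528271   3.97701588  0.37357619] [0.56882891 0.09149369 0.07043475]
```

View pics/a3.png

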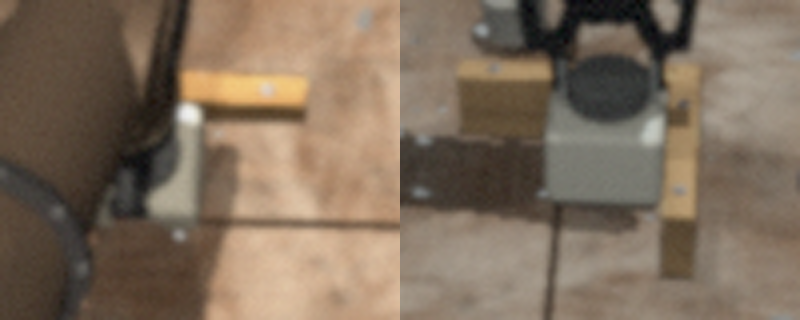

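The side view shows the jar square against both battens (right edge at crop 660, against the batten). The stalled motion and wall forces agree, so I'll press a little more and start unscrewing.

```bash
python3 nudge.py '.001 .001 0 0;.002 .001 0 0;.002 .001 0 0;.002 .001 0 0'
python3 nudge.py '0 0 0 -.08;0 0 0 -.16;0 0 -.001 -.24;0 0 -.001 -.32;0 0 -.001 -.4'
python3 - <<'E'
from h import *
s=arm.get_state();print(s["contact_force"],s["torque"],s["position"],s["q"])
b=shot("side");cv2.imwrite("pics/a4.png",cv2.resize(b["bgr"][140:220,190:290],(500,400),interpolation=cv2.INTER_CUBIC))
E
```

```text
t: 8.4
position: [0.5689, 0.0915, 0.0703]
eef_rot: [-0.002, 0.704, 0.71, -0.005]
contact_force: [-21.0, -19.8, 23.6]
finger_gap: 0.0609
gripper_force: 70.2
t: 8.9
position: [0.5686, 0.0913, 0.0708]
eef_rot: [-0.003, 0.549, 0.836, -0.005]
contact_force: [-18.1, -19.3, 16.5]
finger_gap: 0.0607
gripper_force: 70.0
[-18.08228775 -19.3418537   16.54759273] [-4.16595419  4.09378222 -0.62232356] [0.56864363 0.091286   0.07076088] [-0.59383341  0.57865464  0.49062395  1.88417335 -0.36980901  0.78084074
  0.50702743]
```

View pics/a4.png

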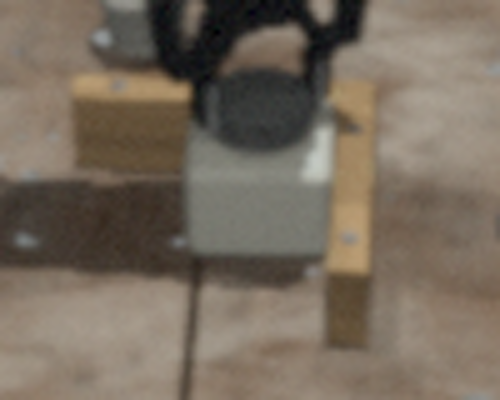

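The jar's still square in the corner and the cap is turning, with a reaction moment of about 1 N m. I'll continue.

```bash
python3 nudge.py '0 0 0 -.08;0 0 -.001 -.16;0 0 -.001 -.24;0 0 -.001 -.32;0 0 -.0015 -.4'
python3 nudge.py '0 0 0 -.08;0 0 -.001 -.16;0 0 -.001 -.24;0 0 -.001 -.32;0 0 -.0015 -.4'
python3 - <<'E'
from h import *
s=arm.get_state();print(s["contact_force"],s["torque"],s["position"],s["q"])
b=shot("side");cv2.imwrite("pics/a5.png",cv2.resize(b["bgr"][140:220,190:290],(500,400),interpolation=cv2.INTER_CUBIC))
E
```

```text
t: 9.45
position: [0.5689, 0.0915, 0.072]
eef_rot: [-0.004, 0.372, 0.928, -0.004]
contact_force: [-16.3, -19.0, 12.0]
finger_gap: 0.0609
gripper_force: 69.3
t: 9.95
position: [0.5691, 0.0916, 0.0733]
eef_rot: [-0.004, 0.18, 0.984, -0.004]
contact_force: [-13.8, -16.6, 8.3]
finger_gap: 0.0608
gripper_force: 69.0
[-13.79911966 -16.57083424   8.33365884] [-3.80453973  3.10958305 -0.4721637 ] [0.5690669  0.09158278 0.07330046] [-0.44336585  0.54583821  0.26803367  1.86834779 -0.19488219  0.76380993
  1.13968491]
```

View pics/a5.png

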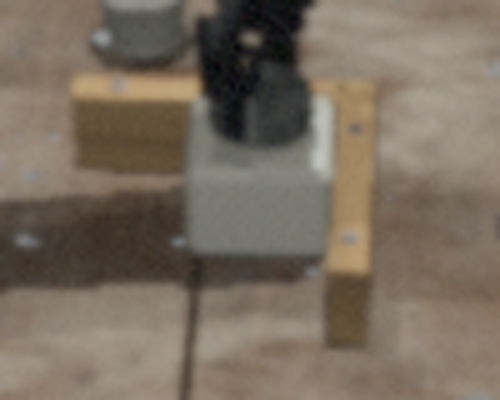

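The jar is still square in the corner, with the tool turned 69°. I'll go to about 80°, ease the push, then lift.

```bash
python3 nudge.py '0 0 0 -.1;0 0 0 -.2;0 0 0 -.2'
python3 nudge.py '.001 -.0015 0 0;.002 -.003 0 0;.0024 -.0037 0 0;.0024 -.0037 0 0'
python3 -c "
from station import arm
s=arm.get_state();print(s['torque'],s['contact_force'])"
```

```text
t: 10.3
position: [0.5692, 0.0919, 0.0734]
eef_rot: [-0.005, 0.08, 0.997, -0.003]
contact_force: [-13.9, -16.8, 9.7]
finger_gap: 0.0611
gripper_force: 68.7
t: 10.7
position: [0.5689, 0.092, 0.0736]
eef_rot: [-0.002, 0.081, 0.997, -0.001]
contact_force: [-5.0, -8.5, 0.1]
finger_gap: 0.0607
gripper_force: 67.4
[-1.70918106  1.16619689 -0.09567207] [-4.95003254 -8.5319859   0.13805079]
```

```bash
python3 nudge.py '.0003 -.001 -.001 0;.0003 -.001 -.002 0;.0003 -.001 -.003 0;.0003 -.001 -.004 0;.0003 -.001 -.005 0'
python3 -c "
from station import arm
s=arm.get_state();print(s['torque'],s['contact_force'])"
```

```text
t: 11.2
position: [0.5689, 0.0922, 0.0784]
eef_rot: [-0.002, 0.08, 0.997, -0.001]
contact_force: [-2.8, -4.9, -3.6]
finger_gap: 0.0607
gripper_force: 67.1
[-0.98158288  0.47912384  0.00556434] [-2.84106829 -4.942845   -3.61507006]
```

```bash
python3 nudge.py '0 0 -.002 0;0 0 -.004 0;0 0 -.006 0;0 0 -.008 0;0 0 -.01 0'
python3 nudge.py '0 0 -.004 0;0 0 -.008 0;0 0 -.012 0;0 0 -.016 0;0 0 -.017 0'
python3 nudge.py '0 0 0 0;0 0 0 0;0 0 0 0'
python3 - <<'E'
from h import *
s=arm.get_state();print(s["contact_force"],s["torque"],s["position"],s["q"])
b=shot("side");cv2.imwrite("pics/a6.png",cv2.resize(b["bgr"][130:220,180:280],(600,540),interpolation=cv2.INTER_CUBIC))
E
```

```text
t: 11.7
position: [0.5711, 0.0934, 0.0899]
eef_rot: [0.001, 0.08, 0.997, 0.0]
contact_force: [0.0, 0.5, -0.1]
finger_gap: 0.0612
gripper_force: 67.4
t: 12.2
position: [0.5708, 0.0928, 0.107]
eef_rot: [0.0, 0.08, 0.997, 0.0]
contact_force: [0.0, -0.4, 0.3]
finger_gap: 0.0609
gripper_force: 67.4
t: 12.5
position: [0.5704, 0.0928, 0.1061]
eef_rot: [-0.0, 0.08, 0.997, -0.0]
contact_force: [0.3, -0.1, -0.5]
finger_gap: 0.0609
gripper_force: 67.4
[ 0.25585563 -0.08448226 -0.53033624] [-0.09219898  0.02350186  0.04108482] [0.57036017 0.09275237 0.10613614] [-0.41120337  0.49463579  0.22054211  1.8449766  -0.14290485  0.81757549
  1.29264493]
```

View pics/a6.png

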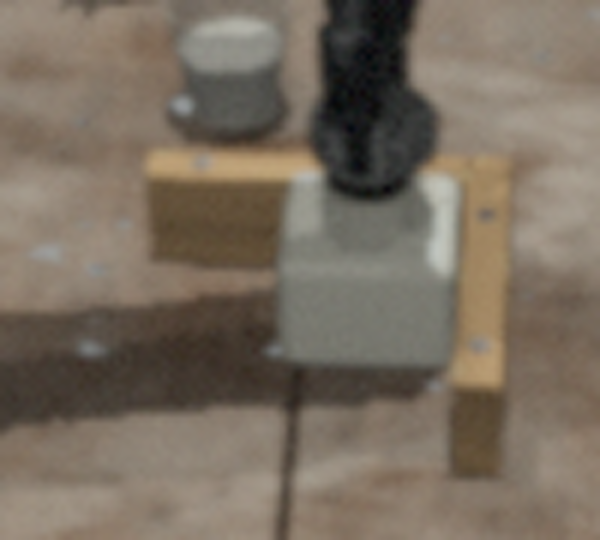

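The cap is off and level, held directly over the exposed neck (600x540 crop: cap ~(375,140), neck ~(375,220)). The jar is still flush in the corner and there's no contact force, so I'll hand it in.

```bash
python3 -c "
from station import arm
print(arm.sign_off())"
```

```text
the job is handed in; nothing more can be done
None
```

I pushed the jar flush into the fence corner, unscrewed the cap and handed in the job with the cap held level about 17 mm above the neck; the bowl, cup and tape weren't touched, and the hand-in returned no verdict.

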